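# Roll home the slatted deck of a tea tray

### The job

Take the hand roller from its rest and roll it along the tea tray, across the row of proud slats, with a steady, moderate downward force, never more than 30 N, until all eight push-fit slats are fully home. Press with the rolling wheel only, not with the gripper, then set the roller back in its rest and let go; leave the cup, jar and spoon alone.

Things in the scene. Friction and masses are not known exactly. Their poses are not given: they have to be found in the camera images.
- tray: Dark wooden tea tray, 206 x 136 mm, fixed to the table. Origin: centre of its underside, on the table; x along its long side, y along its short side, z up. Rim 8 mm wide and 36 mm high; clear space inside the rim 190 x 120 mm. Inside lies a flat pale deck, 128 x 110 mm, of 8 wooden slats in a row along tray x.
- deck_middle (a point): Point at the tray's origin (height 0) under the middle of the deck. Slats: 15 mm wide (tray x), 110 mm long (tray y), 16 mm apart centre to centre, from x = -56 mm (slat 1) to +56 mm (slat 8). The height of the flat deck is not measured, feel for it: slat tops 16 to 36 mm above the table in the middle, and the deck slopes along tray x by up to 0.08 rad either way. Slats pressed home are 4 mm lower, on a rigid bed.
- rest: Dark wooden rest for the roller, fixed to the table: base 90 mm (x) x 110 mm (y) x 8 mm, with two upright cheeks, each 46 mm (x) x 15 mm (y), their inner faces 70 mm apart in y. Origin: centre of its underside; z up, y along the roller's crossbar when that lies in the rest.
- cradle (a point): Point on the rest's axis at the height of the cheek tops, 62 mm above the table. On each cheek top two lips 8 mm high stand 34 mm apart in x: the roller's crossbar lies between them, its ends on the cheeks, its wheel hanging free. The roller's origin is then 16 mm above the table on the rest's axis, its axes parallel to the rest's.
- roller: Hand roller, about 0.35 kg, 112 mm tall, loose in its rest. Origin: lowest point of its rubber wheel; z up to the handle, y along the axle and crossbar, x the rolling direction. Wheel 44 mm in diameter, 48 mm wide. Steel fork cheeks, 60 mm over their outsides, reach down to 12 mm above the origin. Steel crossbar 26 mm (x) x 96 mm (y), 46 to 56 mm above the origin.
- handle (a point): Middle of the roller's upright wooden handle, 84 mm above the roller's origin; the handle is a block 24 mm (x) x 34 mm (y) x 56 mm tall, standing on the crossbar, from 56 to 112 mm above the origin.
- wheel (a joint): Turning angle of the roller's wheel about its axle, rad, 0 at the start; it turns freely both ways, about 0.045 rad for each mm rolled. Where the wheel bears on two slats at once, about 12 N is needed to press both home.
- cup: White cup with a handle, 65 mm tall, a bystander. Origin: centre of its underside.
- jar: Amber glass jar with a steel cap, 100 mm tall, a bystander. Origin: centre of its underside.
- spoon: Steel spoon lying on the table beyond the others to the robot's left, a bystander. Origin: its underside, near its middle.
- slat1 (a joint): How far slat 1 (centred at tray x = -56 mm) is pressed down, m: 0 proud, 0.004 fully home. It fits tightly: about 6 N moves it, the same all the way down to a hard stop, and it stays where it is left.
- slat2 (a joint): How far slat 2 (centred at tray x = -40 mm) is pressed down, m: 0 proud, 0.004 fully home. It fits tightly: about 6 N moves it, the same all the way down to a hard stop, and it stays where it is left.
- slat3 (a joint): How far slat 3 (centred at tray x = -24 mm) is pressed down, m: 0 proud, 0.004 fully home. It fits tightly: about 6 N moves it, the same all the way down to a hard stop, and it stays where it is left.
- slat4 (a joint): How far slat 4 (centred at tray x = -8 mm) is pressed down, m: 0 proud, 0.004 fully home. It fits tightly: about 6 N moves it, the same all the way down to a hard stop, and it stays where it is left.
- slat5 (a joint): How far slat 5 (centred at tray x = +8 mm) is pressed down, m: 0 proud, 0.004 fully home. It fits tightly: about 6 N moves it, the same all the way down to a hard stop, and it stays where it is left.
- slat6 (a joint): How far slat 6 (centred at tray x = +24 mm) is pressed down, m: 0 proud, 0.004 fully home. It fits tightly: about 6 N moves it, the same all the way down to a hard stop, and it stays where it is left.
- slat7 (a joint): How far slat 7 (centred at tray x = +40 mm) is pressed down, m: 0 proud, 0.004 fully home. It fits tightly: about 6 N moves it, the same all the way down to a hard stop, and it stays where it is left.
- slat8 (a joint): How far slat 8 (centred at tray x = +56 mm) is pressed down, m: 0 proud, 0.004 fully home. It fits tightly: about 6 N moves it, the same all the way down to a hard stop, and it stays where it is left.
There are look-alikes about, which are no part of the job. What is shaped like the rest but turquoise is not meant. What is shaped like the roller but purple is not meant.

How it is judged:
By the outcome, as a careful person would: the job done as asked, in the order asked, and still so for the second after the job is handed in, with the robot touching nothing.
It also fails if it takes over 72 s, if anything falls off the work surface, if the arm or the gripper's body presses on something with over 40 N, if the wrist force passes 120 N, or if a joint passes its speed limit or range.

### The arm

A 6-joint arm with a two-finger parallel gripper is mounted at the origin on the work surface. World frame = base frame: x ahead of the robot, y to its left, z up, the work surface at z = 0. Lengths are in mm, angles in rad, forces in N, time in s.
With the tool pointing down it reaches from about 225 to 875 mm from the base axis. Payload 3.4 kg.
Tool frame: the origin (TCP) lies on the centre line of the jaws, within the pads' length; the fingertips stand nose_length ahead of it and the grasp point (between the pads) lies 8 mm behind it (nose_length is the distance from the TCP to the fingertips, in mm); y points along the fingers, x is the direction in which the jaws open and shut, and the axes are right-handed (so a half turn about y gives the same grasp; the last joint's range is limited). The gripper opens to 85 mm and grips with 20 to 120 N. Pads are 22 mm wide; open, the fingers measure 114 mm over their backs; the gripper's body (76 mm by 85 mm) begins 54 mm behind the grasp point. The pads swing forward as they close: fully open they stand 13 mm farther back than shut.
Start: joints at [-1.459, 0.276, 1.505, -0, 1.361, -0.121], TCP at [132.65, -559.522, 242.328] pointing down, gripper open.
Joint ranges: [-2.89, 2.89], [-0.75, 2.08], [0.22, 2.7], [-1.18, 4.32], [0.11, 2.71], [-2.7, 2.7]. Speed limits (rad/s): [2.57, 2.57, 3.14, 3.14, 3.14, 3.14].

### API

Orientations are given as [roll, pitch, yaw] about the fixed x, y, z axes, in that order (R = Rz(yaw) Ry(pitch) Rx(roll)).
In Python, from rig import move_to, line_to, movej, release, close_gripper, wait, inverse_kinematics, sense, grab_frame, camera_model, MotionError, job_done, outline_of, pinpoint, nose_length gives the robot as it stands. The module is installed in compiled form; this text tells all that it offers. Calls block until the motion is done:
- move_to(position, orientation): joint-space move of the TCP to a pose.
- line_to(position, rate=150, frame=None): straight line of the TCP; frame=None keeps the orientation; rate is the mean speed in mm/s.
- movej(angles): joint-space move.
- release() and close_gripper(): open the fingers fully, or close them until they stop; the grip force is fixed at half the most.
- wait(seconds).
- inverse_kinematics(position, orientation): joint angles nearest the present ones, or None.
- sense(): the state.
- grab_frame(name): name is "side" or "top" or "wrist"; returns the picture (400x640x3 uint8, red, green, blue); there is no depth.
- camera_model(name): a dict with "fx", "fy", "cx", "cy" (pixels), "T" (4x4, takes a point from camera to world coordinates); the wrist camera has in their place "T_tool_cam" (4x4, takes a point from camera to tool coordinates, whose origin is the TCP and whose axes are the tool frame's). Camera axes: x right, y up, looking along -z (the intrinsics and any distortion apply to the point x, -y, -z); pixel columns grow to the right and rows downward; lengths in mm; the calibration is good to about 2 mm. A picture is of the moment at which its call begins: read the wrist's pose just before it. camera_model takes no time and is no camera call.
A pose or a line that the arm cannot do raises MotionError and nothing moves.
- job_done(): hands the job in, once; it reports no verdict.
Trained networks look in the newest picture that a camera, given by its name, has taken for a name from the list of things; names that differ only in an ending like _2 or _b are one class to them, and where a whole thing is asked for, a point or a joint stands for the part that bears it (a point fixed in the world has none). Each returns a list of dicts, best first, with "p" (0 to 1); they miss things now and then, are a little off and sometimes report something else, mostly with a low value. They report only what shows in the picture. A call takes as long as a camera call. They do not tell look-alikes from the thing itself.
- outline_of(camera, thing): "mask" (400x640 bool, what is visible of it) and "box" ([left, top, right, bottom] in pixels, round what is visible of it).
- pinpoint(camera, thing): "uv" ([column, row] in pixels: a listed point, or the origin of a listed thing).
The state is a dict: "t": time; "joints": joint angles; "qvel": joint speeds; "joint_efforts": joint torques, N m; "ee_pos": TCP position; "ee_rot": TCP orientation; "contact_force": force on the tool from outside, world axes, zero at the start; "ft_torque": the same for the moment, N m; "opening": finger opening in mm.
Only numpy, scipy, OpenCV 4.12 (cv2) and the standard library are available. Lean on these libraries where they do the work, as an engineer would, in place of code of your own. Each camera call takes 0.05 s, during which the arm holds its last target.

## Working session

There is one attempt and no reset: what is moved stays moved. The work goes in short steps, each a Python script; the robot and the scene stay as the last script left them, time stands still between calls to the robot, and variables do not carry over. Pictures are saved under pics/ and viewed, and the job is handed in when it is done.

```bash
mkdir -p pics; ls; python3 - <<'E'
from rig import *
import cv2, numpy as np
s=sense(); print({k:np.round(v,3).tolist() for k,v in s.items()}); print("nose",nose_length)
for n in ["side","top","wrist"]:
    f=grab_frame(n); cv2.imwrite(f"pics/{n}0.png",f[:,:,::-1])
    m=camera_model(n); print(n,{k:np.round(v,3).tolist() for k,v in m.items()})
for n in ["side","top"]:
    for th in ["tray","deck_middle","rest","cradle","roller","handle"]:
        print(n,th,[(np.round(d["uv"],1).tolist(),round(d["p"],2)) for d in pinpoint(n,th)])
print(sense()["t"])
E
```

```text
pics
{'t': 0.0, 'joints': [-1.459, 0.277, 1.506, 0.0, 1.361, -0.121], 'qvel': [-0.0, -0.0, -0.0, 0.0, -0.0, 0.0], 'joint_efforts': [0.002, -41.678, -24.58, 0.0, 0.011, -0.0], 'ee_pos': [132.6, -558.982, 241.452], 'ee_rot': [-1.571, 0.002, -1.338], 'contact_force': [0.075, 0.218, -0.045], 'ft_torque': [0.05, -0.015, 0.042], 'opening': 85.366}
nose 11.0
side {'fx': 467.993, 'fy': 467.993, 'cx': 321.008, 'cy': 194.023, 'T': [[-0.922, 0.274, -0.272, 259.595], [-0.386, -0.669, 0.635, 703.187], [-0.008, 0.691, 0.723, 864.158], [0.0, 0.0, 0.0, 1.0]]}
top {'fx': 513.744, 'fy': 513.744, 'cx': 328.23, 'cy': 204.701, 'T': [[-0.016, 0.996, -0.088, 469.083], [-1.0, -0.015, 0.019, 15.148], [0.017, 0.088, 0.996, 1184.793], [0.0, 0.0, 0.0, 1.0]]}
wrist {'fx': 341.016, 'fy': 341.016, 'cx': 318.912, 'cy': 203.028, 'T_tool_cam': [[1.0, 0.0, -0.0, -0.514], [-0.0, 0.311, -0.95, -132.702], [-0.0, 0.95, 0.311, 80.099], [0.0, 0.0, 0.0, 1.0]]}
side tray [([302.0, 252.1], 0.85)]
side deck_middle [([301.8, 251.8], 0.57)]
side rest [([408.2, 206.9], 0.92), ([350.0, 167.6], 0.64), ([316.7, 132.7], 0.62)]
side cradle [([413.4, 190.1], 0.82), ([350.8, 154.1], 0.7), ([316.1, 114.6], 0.65)]
side roller [([352.3, 165.8], 0.89), ([399.5, 146.2], 0.73)]
side handle [([398.2, 120.3], 0.86), ([352.2, 147.8], 0.67)]
top tray [([268.5, 210.9], 0.58)]
top deck_middle [([267.6, 210.8], 0.65)]
top rest [([448.8, 150.8], 0.97), ([394.3, 220.7], 0.96), ([370.9, 296.5], 0.62)]
top cradle [([402.1, 215.7], 0.79), ([450.4, 147.5], 0.77), ([373.1, 290.4], 0.6)]
top roller [([399.3, 218.0], 0.68), ([464.3, 251.4], 0.68)]
top handle [([404.7, 211.7], 0.75), ([479.2, 249.8], 0.73)]
0.75
```

View pics/side0.png

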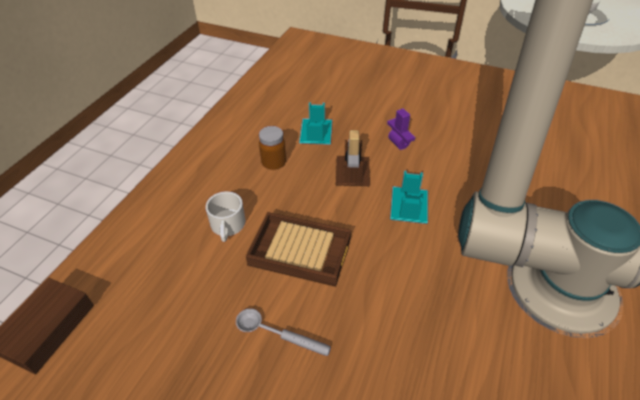

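View pics/top0.png

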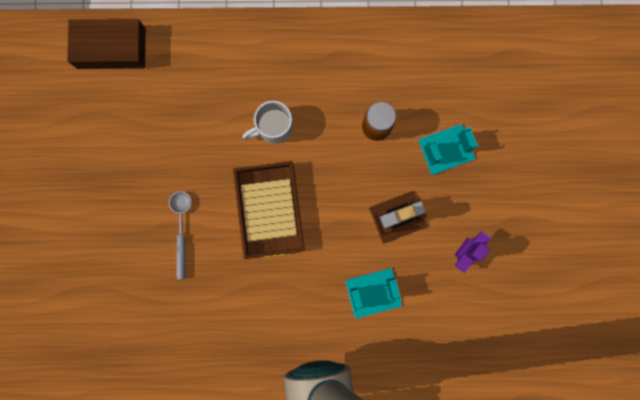

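```bash
python3 - <<'E'
import cv2
a=cv2.imread('pics/top0.png')[110:340,220:520]; b=cv2.imread('pics/side0.png')[80:310,230:460]
import numpy as np
cv2.imwrite('pics/topc.png',cv2.resize(a,None,fx=2.6,fy=2.6,interpolation=2)); cv2.imwrite('pics/sidec.png',cv2.resize(b,None,fx=2.6,fy=2.6,interpolation=2))
E
```

```text
(no output)
```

View pics/topc.png

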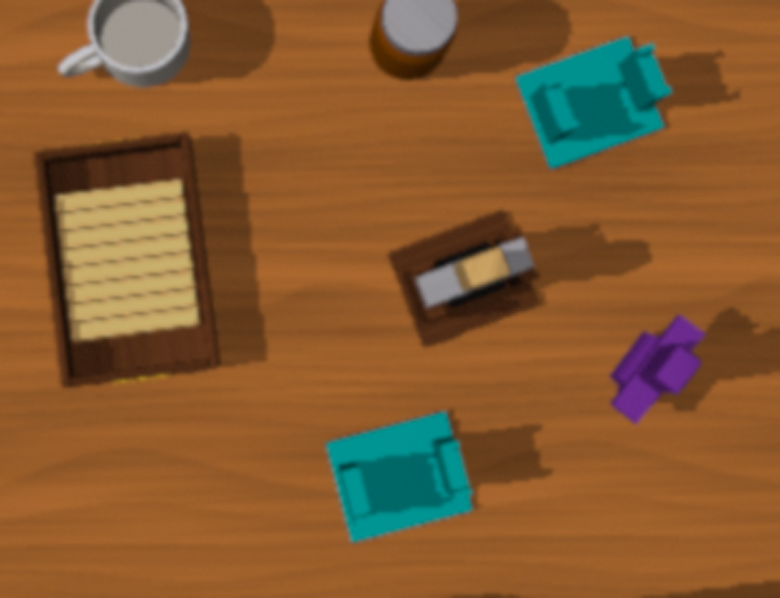

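View pics/sidec.png

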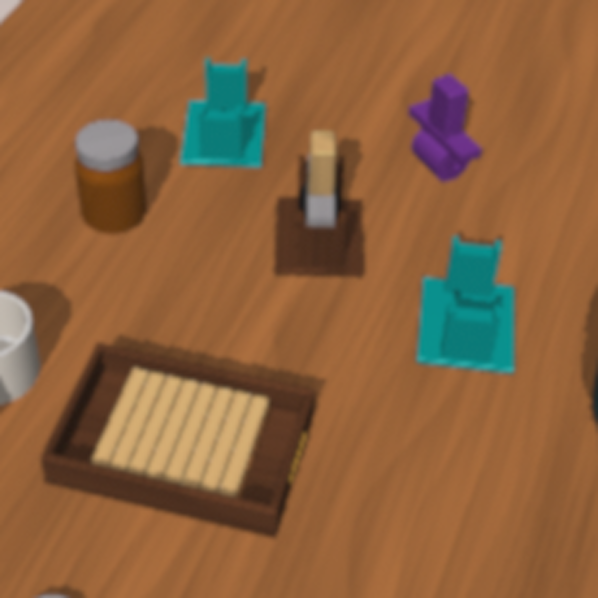

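The roller to take is the wooden-handled one in the dark brown rest, at top (400,217) and side (352,160). The others are look-alikes: a purple roller at top (472,252), and turquoise rests at (449,150) and (374,296). The enlarged crop confirms this choice. Next I'll triangulate it and take a wrist view.

```bash
cat > h.py <<'E'
from rig import *
import numpy as np, cv2
from scipy.optimize import minimize, least_squares
from scipy.spatial.transform import Rotation as Ro
def tool_T(s):
    T=np.eye(4); T[:3,:3]=Ro.from_euler('xyz',s["ee_rot"]).as_matrix(); T[:3,3]=s["ee_pos"]; return T
def cam(n,s=None):
    m=dict(camera_model(n))
    if n=="wrist": m["T"]=tool_T(s)@np.array(m["T_tool_cam"])
    return m
def proj(m,P):
    T=np.array(m["T"]); q=(np.asarray(P,float).reshape(-1,3)-T[:3,3])@T[:3,:3]
    return np.c_[m["cx"]+m["fx"]*q[:,0]/-q[:,2], m["cy"]+m["fy"]*(-q[:,1])/-q[:,2]]
def tri(obs):
    f=lambda X: np.concatenate([proj(m,X)[0]-uv for m,uv in obs])
    r=least_squares(f,[450,0,50]); return r.x, np.abs(r.fun).max()
def ray_z(m,uv,z):
    f=lambda X: proj(m,[X[0],X[1],z])[0]-uv
    return least_squares(f,[450,0]).x
def box(x0,x1,y0,y1,z0,z1): return np.array([[x,y,z] for x in(x0,x1) for y in(y0,y1) for z in(z0,z1)],float)
TRAY=[box(-103,103,-68,68,0,36)]
REST=[box(-45,45,-55,55,0,8),box(-23,23,35,50,0,62),box(-23,23,-50,-35,0,62)]
ROLL=[box(-13,13,-48,48,46,56),box(-12,12,-17,17,56,112),box(-13,13,-30,30,12,46)]
def place(parts,p):
    c,s=np.cos(p[2]),np.sin(p[2]); R=np.array([[c,-s,0],[s,c,0],[0,0,1]])
    return [b@R.T+[p[0],p[1],p[3] if len(p)>3 else 0] for b in parts]
def render(m,parts):
    im=np.zeros((400,640),np.uint8)
    for b in parts:
        h=cv2.convexHull(proj(m,b).astype(np.float32))
        cv2.fillConvexPoly(im,np.round(h*16).astype(np.int32),255,cv2.LINE_AA,4)
    return im.astype(np.float32)/255
def fit(parts,obs,p0,ignore=None):
    def cost(q):
        p=np.array(p0)+q*np.array([1,1,.02]); t=0
        for m,mask in obs:
            r=render(m,place(parts,p)); k=mask.astype(np.float32)
            t+=1-np.minimum(r,k).sum()/np.maximum(r,k).sum()
        return t
    r=minimize(cost,np.zeros(3),method="Nelder-Mead",options=dict(initial_simplex=np.array([[0,0,0],[6,0,0],[0,6,0],[0,0,6.]]),xatol=.02,fatol=1e-5))
    return np.array(p0)+r.x*np.array([1,1,.02]), r.fun/len(obs)
E
python3 - <<'E'
from h import *
S,T=cam("side"),cam("top")
for n,a,b in [("tray",(302,252.1),(268.5,210.9)),("rest",(350,167.6),(394.3,220.7)),("cradle",(350.8,154.1),(402.1,215.7)),("roller",(352.3,165.8),(399.3,218)),("handle",(352.2,147.8),(404.7,211.7))]:
    print(n,tri([(S,np.array(a)),(T,np.array(b))]))
print(ray_z(T,np.array([268.5,210.9]),0),ray_z(T,np.array([394.3,220.7]),0))
E
```

```text
tray (array([ 5.57851536e+02,  1.30077945e+02, -4.72293002e-01]), np.float64(1.3978517702403224))
rest (array([ 537.00225777, -154.46150653,   23.71881295]), np.float64(2.357258335836832))
cradle (array([ 543.85801224, -167.54436188,   58.05932445]), np.float64(1.3354829296768571))
roller (array([ 540.05316153, -167.87844999,   18.00498697]), np.float64(0.6268873970055893))
handle (array([ 547.7787569 , -171.7055688 ,   75.39906632]), np.float64(0.6731808463264315))
[560.91439036 131.14668986] [ 533.86977111 -159.28380252]
```

```bash
cat > look.py <<'E'
from h import *
import pickle
S,T=cam("side"),cam("top")
out={}
def grab(tag,pos,yaw,things):
    move_to(pos,[-np.pi/2,0,yaw]); wait(.3)
    s=sense(); f=grab_frame("wrist"); cv2.imwrite(f"pics/w_{tag}.png",f[:,:,::-1])
    W=cam("wrist",s)
    for th in things:
        r=outline_of("wrist",th); out[th]=[(W,d["mask"],d["p"]) for d in r[:3]]
        pp=pinpoint("wrist",th)
        print(th,[(np.round(d["box"]).tolist(),round(d["p"],2)) for d in r],[(np.round(d["uv"],1).tolist(),round(d["p"],2)) for d in pp])
grab("rest",[541,-165,270],0.3,["rest","roller","handle","cradle"])
grab("tray",[560,131,270],0.09,["tray","deck_middle"])
for n in("top","side"):
    grab_frame(n)
    for th in ["tray","rest","roller"]:
        if n=="top" and th=="tray": pass
        out[(n,th)]=[(cam(n),d["mask"],d["p"]) for d in outline_of(n,th)]
pickle.dump(out,open("out.pkl","wb"))
print(sense()["t"],np.round(sense()["joints"],2))
E
python3 look.py
```

```text
rest [([275.0, 113.0, 358.0, 224.0], 0.72), ([373.0, 241.0, 440.0, 348.0], 0.7), ([128.0, 0.0, 225.0, 119.0], 0.62)] [([183.3, 62.8], 0.75), ([407.0, 277.7], 0.7)]
roller [([176.0, 240.0, 247.0, 314.0], 0.93), ([300.0, 126.0, 343.0, 225.0], 0.66)] [([319.6, 164.4], 0.74), ([224.5, 255.3], 0.61)]
handle [([177.0, 241.0, 249.0, 314.0], 0.87), ([300.0, 127.0, 340.0, 224.0], 0.62)] [([320.5, 185.6], 0.95)]
cradle [([371.0, 245.0, 442.0, 348.0], 0.87), ([123.0, 2.0, 227.0, 120.0], 0.73), ([275.0, 114.0, 356.0, 224.0], 0.68), ([472.0, 151.0, 583.0, 235.0], 0.25)] [([417.1, 308.7], 0.8), ([157.5, 60.1], 0.73)]
tray [([218.0, 101.0, 417.0, 227.0], 0.8)] []
deck_middle [([219.0, 102.0, 418.0, 230.0], 0.78), ([320.0, 116.0, 334.0, 214.0], 0.61), ([361.0, 116.0, 375.0, 211.0], 0.4), ([261.0, 115.0, 277.0, 216.0], 0.23)] [([317.6, 159.2], 0.83)]
5.6333 [ 0.11  0.26  1.46 -0.    1.42  0.02]
```

```bash
cat > fitall.py <<'E'
from h import *
import pickle
o=pickle.load(open("out.pkl","rb"))
def near(l,pt):
    best=None
    for m,k,p in l:
        ys,xs=np.nonzero(k)
        if len(xs)==0: continue
        d=np.hypot(xs.mean()-pt[0],ys.mean()-pt[1])
        if best is None or d<best[0]: best=(d,m,k)
    return best
def run(name,parts,p0,keys):
    obs=[]
    for key in keys:
        l=o.get(key)
        if not l: print(key,"none");continue
        m=l[0][0]; c=proj(m,[p0[0],p0[1],30])[0]
        b=near(l,c); 
        if b is None or b[0]>35: print(key,"far",b and b[0]);continue
        obs.append((b[1],b[2]))
        print(name,key,np.round(fit(parts,[obs[-1]],p0)[0],3),round(fit(parts,[obs[-1]],p0)[1],3))
    print(name,"ALL",*fit(parts,obs,p0))
run("tray",TRAY,[560,131,.09],["tray",("top","tray"),("side","tray")])
run("rest",REST+[b+[0,0,16] for b in ROLL],[541,-165,.3],["rest",("top","rest"),("side","rest")])
run("roller",[b+[0,0,16] for b in ROLL],[541,-165,.3],["roller",("top","roller"),("side","roller")])
E
python3 fitall.py
python3 -c "
import cv2
a=cv2.imread('pics/w_rest.png');cv2.imwrite('pics/w_restc.png',cv2.resize(a[60:300,220:420],None,fx=2.4,fy=2.4,interpolation=2))"
```

```text
tray tray [5.59824e+02 1.29622e+02 1.18000e-01] 0.026
tray ('top', 'tray') [5.61707e+02 1.28124e+02 1.18000e-01] 0.538
tray ('side', 'tray') [5.58846e+02 1.30433e+02 1.24000e-01] 0.049
tray ALL [5.59695803e+02 1.29695292e+02 1.17442796e-01] 0.20641499757766724
rest rest [ 5.40728e+02 -1.66315e+02  3.41000e-01] 0.446
rest ('top', 'rest') [ 5.43262e+02 -1.67146e+02  3.55000e-01] 0.469
rest ('side', 'rest') [ 5.38184e+02 -1.66610e+02  3.18000e-01] 0.458
rest ALL [ 5.40697819e+02 -1.65922548e+02  3.29076821e-01] 0.4601887861887614
roller roller [ 5.41799e+02 -1.66323e+02  3.39000e-01] 0.194
roller ('top', 'roller') [ 5.56082e+02 -1.60239e+02  5.09000e-01] 0.869
roller ('side', 'roller') [ 5.38870e+02 -1.62943e+02  3.17000e-01] 0.292
roller ALL [ 5.40558036e+02 -1.66276608e+02  3.17108571e-01] 0.4738033612569173
```

View pics/w_rest.png

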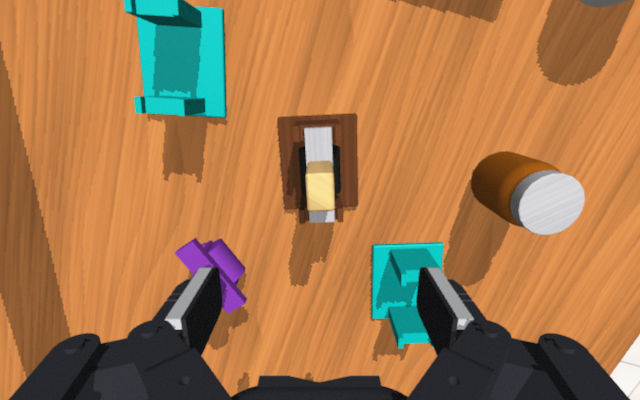

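View pics/w_tray.png

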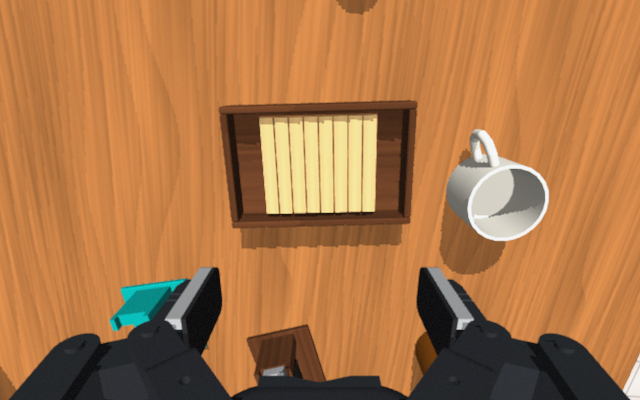

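```bash
cat > ov.py <<'E'
from h import *
import pickle
o=pickle.load(open("out.pkl","rb"))
def draw(img,m,parts,c,k,off):
    for b in parts:
        q=((proj(m,b)-off+.5)*k).astype(int)
        for i in range(8):
            for j in range(i):
                if bin(i^j).count("1")==1: cv2.line(img,tuple(map(int,q[i])),tuple(map(int,q[j])),c,1)
def go(tag,key,parts,p,x0,x1,y0,y1,k):
    a=cv2.imread(f"pics/w_{tag}.png")[y0:y1,x0:x1]; a=cv2.resize(a,None,fx=k,fy=k,interpolation=cv2.INTER_CUBIC)
    draw(a,o[key][0][0],place(parts,p),(0,255,0),k,np.array([x0,y0])); cv2.imwrite(f"pics/ov_{tag}.png",a)
go("rest","rest",[REST[0]]+[b+[0,0,16] for b in ROLL[:2]],[541,-166.2,.335],260,380,100,235,4.4)
go("tray","tray",TRAY+[box(-95,95,-60,60,0,36)],[559.8,129.7,.118],205,435,90,240,3.4)
E
python3 ov.py
```

```text
(no output)
```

View pics/ov_rest.png

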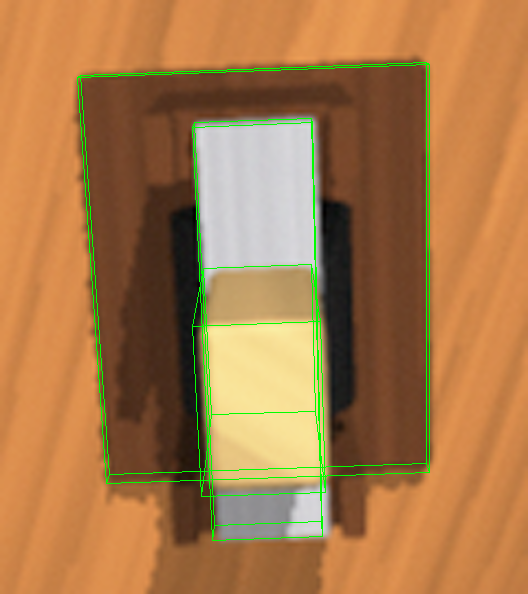

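View pics/ov_tray.png

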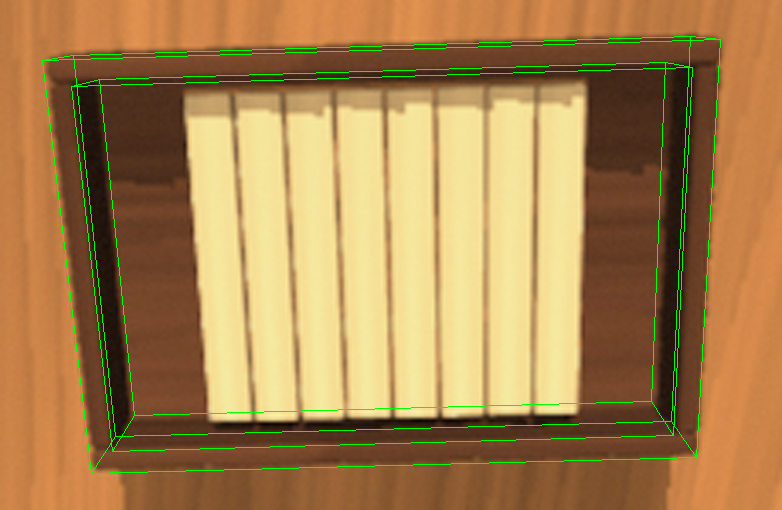

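The overlay shows the rest fit at (541,-166), yaw 0.335 is good, with the roller about 1 mm towards +x in its lips. The tray fits at (559.8,129.7), yaw 0.118. Next is the grasp.

```bash
python3 - <<'E'
from h import *
R=[-np.pi/2,0,.335]; x,y=541.6,-166
move_to([x,y,175],R); wait(.2); s=sense(); print(s["t"],np.round(s["ee_pos"],1),np.round(s["contact_force"],2))
line_to([x,y,89],rate=120); wait(.2); s=sense(); print(s["t"],np.round(s["ee_pos"],1),np.round(s["contact_force"],2))
close_gripper(); wait(.2); s=sense(); print(s["t"],np.round(s["ee_pos"],1),np.round(s["contact_force"],2),s["opening"])
line_to([x,y,119],rate=60); wait(.3); s=sense(); print(s["t"],np.round(s["ee_pos"],2),np.round(s["contact_force"],2),np.round(s["ft_torque"],2),s["opening"])
cv2.imwrite("pics/w_lift.png",grab_frame("wrist")[:,:,::-1])
cv2.imwrite("pics/s_lift.png",cv2.resize(grab_frame("side")[60:260,250:450,::-1],None,fx=3,fy=3))
E
```

```text
7.025 [ 542.1 -164.9  175.5] [-0.15 -0.37  0.12]
8.0917 [ 542.1 -166.2   89.9] [-0.54 -0.21  0.82]
8.8833 [ 541.9 -166.    89.2] [1.03 0.26 0.9 ] 23.657166973853254
9.8333 [ 541.39 -165.9   118.63] [ 0.1   0.08 -3.12] [-0.01 -0.03 -0.01] 23.50997054396318
```

View pics/w_lift.png

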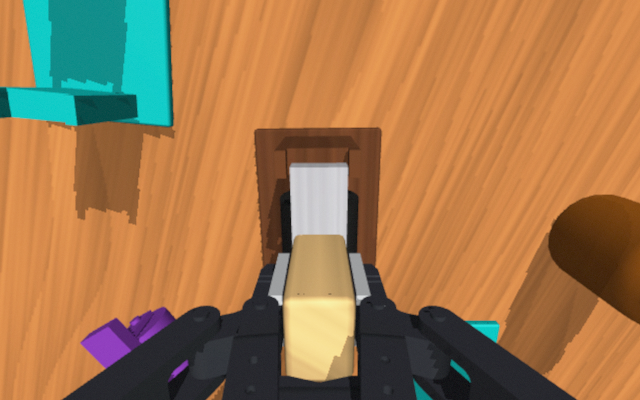

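View pics/s_lift.png

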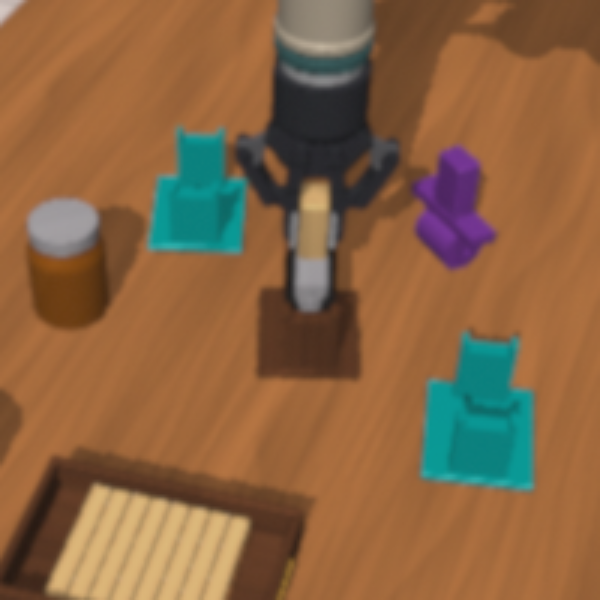

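Held firmly and upright at 23.5 mm opening, with 3.1 N added by the roller's weight. Now I'll carry it to the tray and feel for the deck at slat 1.

```bash
cat >> h.py <<'E'
TX,TY,TW=559.8,129.7,.118
RT=[-np.pi/2,0,TW]
def tp(x,z,y=0): return [TX+x*np.cos(TW)-y*np.sin(TW),TY+x*np.sin(TW)+y*np.cos(TW),z]
def fz(n=3):
    v=[]
    for i in range(n):
        v.append(sense()["contact_force"]); 
        if i<n-1: wait(.01)
    return np.mean(v,0)
E
python3 - <<'E'
from h import *
line_to([541.6,-166,165],rate=150)
move_to(tp(-60,140),RT); line_to(tp(-60,124),rate=80); wait(.3)
b=fz(5); s=sense(); print("base",b.round(2),s["t"],np.round(s["ee_pos"],2)); np.save("base.npy",b)
z=124; hit=False
while z>78:
    dz=2 if not hit else .5
    z-=dz; line_to(tp(-60,z),rate=30 if not hit else 15); wait(.04)
    f=fz(2)-b; s=sense()
    if f[2]>1.2 and not hit: hit=True
    if hit or z%10==0: print(round(s["t"],2),z,np.round(s["ee_pos"],2),f.round(2))
    if f[2]>13: break
E
```

```text
base [-0.05 -0.14 -3.99] 12.2 [500.46 122.62 124.35]
12.8 120 [500.13 122.65 119.88] [0.38 0.35 0.76]
14.3 110 [500.14 122.65 109.93] [0.4  0.57 1.04]
15.8 100 [500.16 122.63  99.92] [0.14 0.28 0.13]
16.4 96 [500.63 122.68  96.33] [0.3  0.58 4.34]
16.7 95.5 [500.51 122.68  95.75] [ 0.98 -0.23  6.3 ]
17.0 95.0 [500.25 122.63  94.98] [ 0.28 -0.05  6.18]
17.3 94.5 [500.15 122.63  94.39] [ 0.59 -0.2   5.56]
17.6 94.0 [500.27 122.64  94.27] [-0.43  0.44  8.73]
17.9 93.5 [500.38 122.66  94.23] [-0.93 -0.29 12.14]
18.2 93.0 [500.45 122.69  94.17] [-2.45 -0.52 16.16]
```

```bash
cat > roll.py <<'E'
from h import *
import sys
def roll(x,z,xe,step,slope,Ft=17,rate=30):
    b=np.load("base.npy"); k=7.5; log=[]; sg=np.sign(xe-x)
    while sg*(xe-x)>.01:
        dx=sg*min(step,abs(xe-x)); x+=dx
        z+=slope*dx
        line_to(tp(x,z),rate=rate)
        f=fz(2)-b; s=sense(); zz=s["ee_pos"][2]
        log.append((s["t"],x,z,zz,f[2],f[0]))
        if f[2]>27: print("HIGH"); z+=1; line_to(tp(x,z),rate=30)
        z+=np.clip((f[2]-Ft)/k*.5,-.6,.6)
        if len(log)>=6:
            L=np.array(log[-12:]); 
            slope=np.clip(np.polyfit(L[:,1],L[:,3],1)[0],-.09,.09)
    L=np.array(log); print(np.round(L,2)); print("z_end",z,"slope",np.polyfit(L[:,1],L[:,3],1),"Fmax",L[:,4].max())
    return x,z
if __name__=="__main__":
    roll(*[float(a) for a in sys.argv[1:6]])
E
python3 roll.py -60 92.9 -30 3 0
```

```text
[[ 18.46 -57.    92.9   94.19  17.27  -3.22]
 [ 18.72 -54.    92.92  94.25  16.68  -2.33]
 [ 18.98 -51.    92.9   94.31  15.46  -0.71]
 [ 19.23 -48.    92.79  94.34  14.45  -0.42]
 [ 19.49 -45.    92.62  94.32  16.14  -0.78]
 [ 19.75 -42.    92.57  94.32  19.05  -3.02]
 [ 20.01 -39.    92.73  94.35  18.97  -3.51]
 [ 20.27 -36.    92.88  94.42  15.49  -2.03]
 [ 20.52 -33.    92.81  94.46  14.38  -0.3 ]
 [ 20.78 -30.    92.66  94.48  15.28  -0.56]]
z_end 92.54743937256494 slope [9.66312965e-03 9.47638324e+01] Fmax 19.046117862262676
```

```bash
sed -i 's/Ft=17/Ft=18/' roll.py; python3 roll.py -30 92.5 61 3 0.01; python3 - <<'E'
from h import *
cv2.imwrite("pics/w_end.png",grab_frame("wrist")[:,:,::-1]); s=sense(); print(np.round(s["ee_pos"],2),s["contact_force"],s["ft_torque"],s["opening"],np.round(s["ee_rot"],3))
E
```

```text
[[ 2.104e+01 -2.700e+01  9.253e+01  9.448e+01  1.945e+01 -2.110e+00]
 [ 2.130e+01 -2.400e+01  9.266e+01  9.449e+01  1.936e+01 -3.760e+00]
 [ 2.156e+01 -2.100e+01  9.278e+01  9.456e+01  1.719e+01 -1.070e+00]
 [ 2.182e+01 -1.800e+01  9.275e+01  9.462e+01  1.560e+01 -6.900e-01]
 [ 2.208e+01 -1.500e+01  9.262e+01  9.466e+01  1.572e+01  6.400e-01]
 [ 2.233e+01 -1.200e+01  9.250e+01  9.464e+01  1.926e+01 -2.180e+00]
 [ 2.259e+01 -9.000e+00  9.262e+01  9.468e+01  2.016e+01 -3.740e+00]
 [ 2.285e+01 -6.000e+00  9.280e+01  9.472e+01  1.778e+01 -2.600e+00]
 [ 2.311e+01 -3.000e+00  9.282e+01  9.478e+01  1.628e+01 -1.600e+00]
 [ 2.337e+01  0.000e+00  9.274e+01  9.481e+01  1.555e+01 -1.600e-01]
 [ 2.362e+01  3.000e+00  9.261e+01  9.482e+01  1.787e+01 -1.430e+00]
 [ 2.388e+01  6.000e+00  9.264e+01  9.482e+01  1.989e+01 -3.790e+00]
 [ 2.414e+01  9.000e+00  9.280e+01  9.488e+01  1.906e+01 -2.840e+00]
 [ 2.440e+01  1.200e+01  9.290e+01  9.493e+01  1.687e+01 -2.330e+00]
 [ 2.466e+01  1.500e+01  9.286e+01  9.499e+01  1.563e+01  8.000e-02]
 [ 2.492e+01  1.800e+01  9.273e+01  9.498e+01  1.692e+01 -8.600e-
[... 564 characters left out ...]
e+01  4.500e+01  9.294e+01  9.525e+01  1.661e+01 -1.240e+00]
 [ 2.750e+01  4.800e+01  9.288e+01  9.531e+01  1.603e+01 -1.400e-01]
 [ 2.776e+01  5.100e+01  9.278e+01  9.534e+01  1.609e+01  4.800e-01]
 [ 2.802e+01  5.400e+01  9.268e+01  9.536e+01  1.589e+01  3.900e-01]
 [ 2.828e+01  5.700e+01  9.258e+01  9.538e+01  1.765e+01 -3.200e-01]
 [ 2.853e+01  6.000e+01  9.258e+01  9.539e+01  1.695e+01  1.300e-01]
 [ 2.879e+01  6.100e+01  9.252e+01  9.534e+01  1.722e+01  9.700e-01]]
z_end 92.47223279325009 slope [1.03928045e-02 9.47867864e+01] Fmax 20.16094334889595
[622.93 137.67  95.33] [ 0.2046859   1.01812261 12.77032901] [ 0.22334919 -0.09451125 -0.05910598] 23.47352025291525 [-1.57  -0.007  0.118]
```

View pics/w_end.png

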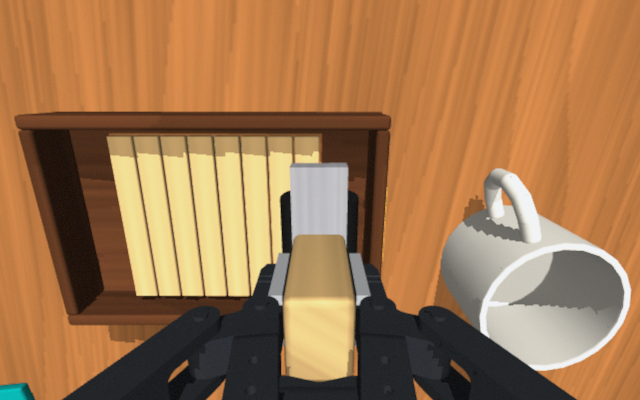

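The z profile is one straight line with slope 0.010 and no steps, and the force stayed at 14–20 N. A return pass will verify it: no climbing forces should show.

```bash
python3 roll.py 61 92.5 -60 5 0.0104 && python3 - <<'E'
from h import *
line_to(tp(-60,140),rate=120); wait(.1); s=sense(); print(s["t"],np.round(s["contact_force"],2),np.round(s["ft_torque"],2))
E
```

```text
[[ 2.917e+01  5.600e+01  9.245e+01  9.536e+01  1.845e+01 -9.100e-01]
 [ 2.949e+01  5.100e+01  9.243e+01  9.532e+01  1.804e+01 -1.020e+00]
 [ 2.982e+01  4.600e+01  9.238e+01  9.524e+01  1.854e+01 -2.800e-01]
 [ 3.014e+01  4.100e+01  9.236e+01  9.523e+01  1.779e+01  2.900e-01]
 [ 3.047e+01  3.600e+01  9.229e+01  9.516e+01  1.836e+01 -7.100e-01]
 [ 3.079e+01  3.100e+01  9.227e+01  9.508e+01  1.877e+01 -4.100e-01]
 [ 3.112e+01  2.600e+01  9.226e+01  9.503e+01  1.904e+01 -4.000e-02]
 [ 3.144e+01  2.100e+01  9.228e+01  9.497e+01  1.888e+01 -4.200e-01]
 [ 3.177e+01  1.600e+01  9.228e+01  9.495e+01  1.844e+01 -8.100e-01]
 [ 3.209e+01  1.100e+01  9.226e+01  9.489e+01  1.785e+01 -3.400e-01]
 [ 3.242e+01  6.000e+00  9.219e+01  9.483e+01  1.774e+01 -1.190e+00]
 [ 3.274e+01  1.000e+00  9.212e+01  9.480e+01  1.829e+01  2.400e-01]
 [ 3.307e+01 -4.000e+00  9.209e+01  9.471e+01  1.857e+01  4.000e-02]
 [ 3.339e+01 -9.000e+00  9.207e+01  9.468e+01  1.910e+01 -1.100e-01]
 [ 3.372e+01 -1.400e+01  9.209e+01  9.465e+01  1.935e+01 -8.900e-01]
 [ 3.404e+01 -1.900e+01  9.213e+01  9.460e+01  1.851e+01 -8.900e-01]
 [ 3.437e+01 -2.400e+01  9.212e+01  9.454e+01  1.815e+01 -8.600e-01]
 [ 3.469e+01 -2.900e+01  9.208e+01  9.447e+01  1.890e+01 -1.000e-02]
 [ 3.502e+01 -3.400e+01  9.209e+01  9.441e+01  1.811e+01 -9.600e-01]
 [ 3.534e+01 -3.900e+01  9.204e+01  9.437e+01  1.775e+01 -6.100e-01]
 [ 3.567e+01 -4.400e+01  9.198e+01  9.431e+01  1.846e+01 -4.300e-01]
 [ 3.599e+01 -4.900e+01  9.195e+01  9.425e+01  1.911e+01 -9.800e-01]
 [ 3.632e+01 -5.400e+01  9.198e+01  9.421e+01  1.870e+01 -9.000e-01]
 [ 3.664e+01 -5.900e+01  9.197e+01  9.417e+01  1.875e+01 -1.170e+00]
 [ 3.690e+01 -6.000e+01  9.201e+01  9.416e+01  1.693e+01 -3.700e-01]]
z_end 91.93715656543871 slope [1.04261913e-02 9.47755524e+01] Fmax 19.351176901650256
37.55 [-0.46 -0.11 -3.45] [ 0.03  0.04 -0.01]
```

The return pass was smooth: 17–19 N, no climbing peaks and the same line, so all eight slats are home. Roller back to its rest.

```bash
python3 - <<'E'
from h import *
R=[-np.pi/2,0,.335]; x,y=541.4,-166
move_to([x,y,170],R); line_to([x,y,119],rate=100); wait(.2); b=fz(4); s=sense(); print(s["t"],np.round(s["ee_pos"],2),np.round(s["ee_rot"],3),b.round(2),s["opening"])
cv2.imwrite("pics/w_ret.png",grab_frame("wrist")[:,:,::-1])
E
```

```text
39.5583 [ 541.9  -166.21  119.81] [-1.572e+00 -1.000e-03  3.350e-01] [ 0.34  0.11 -3.58] 23.370208955538935
```

View pics/w_ret.png

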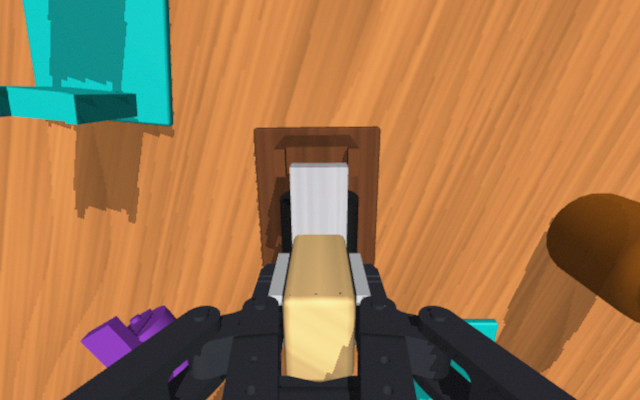

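The wrist view matches the lift view: crossbar end at (320,165), rest base corners at (255,128) and (380,127). The grasp hasn't shifted, so I'll lower the roller.

```bash
python3 - <<'E'
from h import *
x,y=541.4,-166
line_to([x,y,119],rate=60); wait(.2); b=fz(4)
line_to([x,y,93],rate=50); z=93
while z>86:
    f=fz(2)-b; s=sense(); print(round(s["t"],2),z,np.round(s["ee_pos"],2),f.round(2))
    if f[2]>3: break
    z-=.5; line_to([x,y,z],rate=20); wait(.05)
release(); wait(.3); s=sense(); print(s["t"],s["opening"],np.round(s["contact_force"],2))
line_to([x,y,180],rate=120); 
move_to([x-60,y+30,270],[-np.pi/2,0,.335]); wait(.3)
s=sense(); f=grab_frame("wrist"); cv2.imwrite("pics/w_fin.png",f[:,:,::-1]); cv2.imwrite("pics/t_fin.png",cv2.resize(grab_frame("top")[110:340,220:520,::-1],None,fx=2.6,fy=2.6,interpolation=2))
cv2.imwrite("pics/s_fin.png",cv2.resize(grab_frame("side")[80:310,230:460,::-1],None,fx=2.6,fy=2.6,interpolation=2))
print(s["t"])
E
```

```text
40.76 93 [ 541.52 -166.03   92.88] [ 1.12 -0.75  1.02]
41.07 92.5 [ 541.53 -166.04   92.74] [0.07 0.35 0.36]
41.38 92.0 [ 541.4  -166.     92.02] [-0.03  0.06  0.99]
41.68 91.5 [ 541.39 -165.99   91.47] [ 0.03  0.13 -0.22]
41.99 91.0 [ 541.37 -165.99   90.98] [ 0.16  0.61 -0.19]
42.3 90.5 [ 541.39 -165.99   90.48] [ 0.03 -0.01  0.09]
42.61 90.0 [ 541.39 -166.02   90.  ] [-0.    0.01 -0.31]
42.92 89.5 [ 541.4  -166.     89.49] [ 0.72 -1.08  0.46]
43.23 89.0 [ 541.51 -166.03   89.18] [ 0.19 -0.02  1.88]
43.53 88.5 [ 541.52 -166.08   89.18] [-1.22  0.02  8.18]
44.4583 85.45920639241506 [-1.35 -0.06  0.92]
46.1917
```

View pics/w_fin.png

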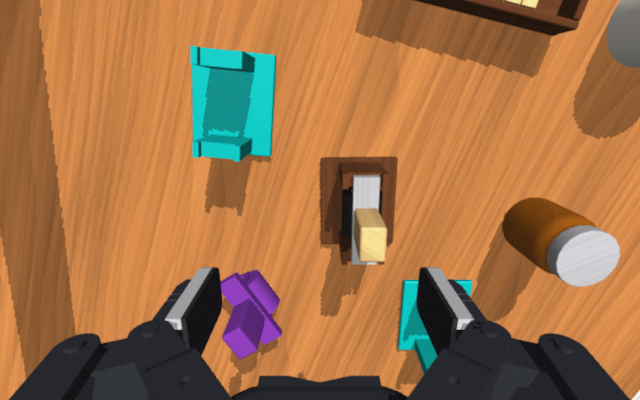

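View pics/s_fin.png

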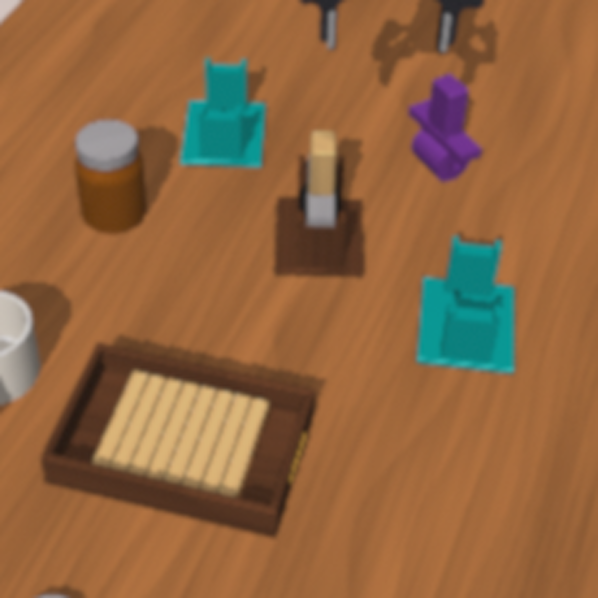

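The roller stands upright in the dark rest at wrist (365,215), and the side view is identical to the start. Cup, jar and look-alikes haven't moved. Handing in.

```bash
python3 -c "
from rig import *
job_done(); print(sense()['t'])"
```

```text
the job is handed in; nothing more can be done
the job is handed in; nothing more can be done
```

I took the wooden-handled roller from the dark rest and rolled it along the tray from slat 1 to slat 8 and back. I then set it back in its rest, let go, and handed the job in at about 46 s.

- **Force:** sampled readings while rolling were 14–20 N downward, with a maximum of 20.2 N. I sampled at each 3–5 mm step, so I did not see the force between samples.
- **Slats:** slat 1 gave way at a steady 6 N or so and then met a hard stop. The wheel height then followed one straight line (slope about 0.010) across all eight slats. The return pass at 17–19 N followed the same line, with none of the 3–4 N sideways peaks from climbing proud slats that the first pass showed. I take this as all eight being fully home.
- **Not checked:** I did not measure each slat's drop in the camera pictures. I only know slat 1's first-contact height to within about 2 mm, so its full 4 mm travel is inferred from the hard stop.
- **Roller and bystanders:** the last side picture shows the roller upright in its rest, looking the same as at the start. The jar and look-alikes have not moved, nor has the part of the cup in view. The spoon is almost entirely out of that crop and I did not check it again, but the arm never went near it.

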